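# Line up three silver bars and hold them against the sprung tester contact

### The job

On the gold dealer's test rack, first slide the three loose silver bars up against the fence so that they lie in one straight row, flat and flush along it, with the sprung contact still untouched. Then push the row from its open end along the fence, closing the gaps, until the contact is pressed in fully and the first bar is firmly against the hard stop, without forcing it, and finish while holding the row pressed there with the gripper: do not let go. Leave everything else on the desk where it is.

Things in the scene. Friction and masses are not known exactly. Their poses are not given: they have to be found in the camera images.
- rack: Tester rack fixed to the desk: grey plate 160 x 370 x 8 mm (x, y, z; y from -195 to +175 mm). Origin on the desk surface; plate top at z = 8 mm. The lane runs along its y beside the fence, open on the -x (robot) side and at the -y end; stop and plunger end it at +y. Behind them a white instrument, 52 mm above the plate, fills y = 123 to 173, x = -35 to +65 mm.
- fence_face (a point): Point on the fence's flat inner face, at plate height: rack (30, -45, 8) mm; axes as the rack's. The aluminium fence, 12 mm high, 8 mm thick, runs straight along y from rack y = -190 to +100 mm; this face looks to -x. A bar lying flush along it has its centre at rack x = +15 mm; with all three bars pressed home their centres are at rack y = 75, 25 and -25 mm.
- stop: The hard stop, a dark steel block fixed to the rack, 36 x 24 x 22 mm (x, y, z). Origin: at the bottom edge of its flat face (on the plate's top), middle of its width; the face looks to the rack's -y and lies at rack y = +100 mm. Fixed, axes as the rack's. Fragile past 60 N of pressing.
- lane_end (a point): Point on the plate's top (8 mm above the desk), at the middle of the lane's width, in the plane of the stop face: rack (15, 100, 8) mm. Axes as the rack's.
- plunger (a joint): Travel of the sprung contact plunger in m: 0 = fully out, standing 12 mm proud of the stop face; it is pushed along the rack's +y. At 0.012 its tip is level with the stop face, so the bar meets the stop. The spring pushes back with 4 N at 0, growing to about 9 N at 0.012; it has no catch and comes out again when let go.
- plunger_tip (a point): Centre of the plunger's flat round brass tip (13 mm across), 17 mm above the desk; moves with it. At rest it is at rack (15, 88, 17) mm. Axes as the rack's.
- bar1: One of three identical loose cast silver bars, 30 x 50 x 16 mm (x, y, z), about 250 g, lying flat on the rack's plate in front of the fence; at the start the one nearest the plunger, askew, its centre 20 to 35 mm short of its place at the fence. Long axis along its own y. Origin: centre of its underside. Slides when pushed.
- bar2: One of three identical loose cast silver bars, 30 x 50 x 16 mm (x, y, z), about 250 g, lying flat on the rack's plate in front of the fence; at the start the one in the middle, askew, its centre 20 to 35 mm short of its place at the fence. Long axis along its own y. Origin: centre of its underside. Slides when pushed.
- bar3: One of three identical loose cast silver bars, 30 x 50 x 16 mm (x, y, z), about 250 g, lying flat on the rack's plate in front of the fence; at the start the one farthest from the plunger, askew, its centre 20 to 35 mm short of its place at the fence. Long axis along its own y. Origin: centre of its underside. Slides when pushed.
- touchstone: Bystander: matt black touchstone slab 45 x 90 x 12 mm (x, y, z), on the desk on the robot's side of the rack. Origin: centre of its underside.
- bottle_a: Bystander: small amber reagent bottle with white cap, 28 mm across, 62 mm tall, standing on the desk beyond the fence. Origin: centre of its underside.
- bottle_b: Bystander: the same bottle with black cap, also standing beyond the fence. Origin: centre of its underside.
- loupe: Bystander: folded jeweller's loupe, steel barrel 22 mm across and 14 mm high with a black grip reaching 32 mm along its own +y, lying on the rack's plate beside the white instrument. Origin: centre of the barrel's underside.
- coin_case: Bystander: white cased coin card 54 x 85 x 8 mm, on the desk past the instrument end of the rack. Origin: centre of its underside.
- calculator: Bystander: grey pocket calculator 130 x 80 x 14 mm, on the desk past the open end of the lane. Origin: centre of its underside.
- bangle: Bystander: yellow metal bangle, 66 mm outside diameter, 12 mm high, lying flat on the desk beyond the fence. Origin: centre of its underside.
Not all that is in view belongs to the job. What is shaped like the bar3 but orange or purple is not meant.

How it is judged:
On the way, in this order (a step that is already met when the one before it is completed fails the run):
1. the three bars lie flat and flush along the fence in one straight row, with the contact not yet pressed in (x of bar1 in the frame of rack between 0.011 and 0.019 m and angle between the y axis of each of bar1, bar2, bar3 and the y axis of rack, either way round below 0.07 rad and angle between each of bar1, bar2, bar3's own z axis and vertical below 0.1 rad and z of bar1 in the frame of rack between 0.004 and 0.012 m and x of bar2 in the frame of rack between 0.011 and 0.019 m and z of bar2 in the frame of rack between 0.004 and 0.012 m and x of bar3 in the frame of rack between 0.011 and 0.019 m and z of bar3 in the frame of rack between 0.004 and 0.012 m and value of joint plunger below 0.003 m), for 0.2 s.
2. the row is pressed home: contact fully in, bars end to end against the hard stop (x of bar1 in the frame of rack between 0.011 and 0.019 m and angle between the y axis of each of bar1, bar2, bar3 and the y axis of rack, either way round below 0.07 rad and angle between each of bar1, bar2, bar3's own z axis and vertical below 0.1 rad and z of bar1 in the frame of rack between 0.004 and 0.012 m and x of bar2 in the frame of rack between 0.011 and 0.019 m and z of bar2 in the frame of rack between 0.004 and 0.012 m and x of bar3 in the frame of rack between 0.011 and 0.019 m and z of bar3 in the frame of rack between 0.004 and 0.012 m and y of bar1 in the frame of rack between -0.03 and 0.08 m and y of bar2 in the frame of rack between -0.03 and 0.08 m and y of bar3 in the frame of rack between -0.03 and 0.08 m and value of joint plunger above 0.0105 m and contact force between any of bar1, bar2, bar3 and stop above 1 N and (contact force between the fingers and bar1 above 3 N or contact force between the fingers and bar2 above 3 N or contact force between the fingers and bar3 above 3 N)), for 0.5 s.
At the end, for the whole second after the job is handed in: The gripper's fingers press a bar with more than 3 N; the plunger is in by more than 10.5 mm; a bar bears on the stop with more than 1 N; all three bars lie flat on the plate, end to end (gaps under 5 mm in all), flush with the fence within 4 mm and parallel to it within 0.07 rad (all of step 2); the arm keeps its last pose, push and grip.
It fails at once if the stop is rammed with more than 60 N (contact force between stop and anything else above 60 N).
It fails at once if a bystander (touchstone, bottle, loupe, coin case, calculator or bangle) is displaced by more than 20 mm (distance of any of touchstone, bottle_a, bottle_b, loupe, coin_case, calculator, bangle from where it was at the start of the episode above 0.02 m).
It also fails if it takes over 53 s, if anything falls off the work surface, if the arm or the gripper's body presses on something with over 40 N, if the wrist force passes 120 N, or if a joint passes its speed limit or range.

### The arm

A 7-joint arm with a two-finger parallel gripper is mounted at the origin on the work surface. World frame = base frame: x ahead of the robot, y to its left, z up, the work surface at z = 0. Lengths are in m, angles in rad, forces in N, time in s.
With the tool pointing down it reaches from about 0.35 to 0.9 m from the base axis. Payload 8.1 kg.
Tool frame: the origin (TCP) lies at the very end of the fingers, on their centre line; the grasp point (between the pads) lies arm.grip_point_offset behind it (arm.grip_point_offset is the distance from the TCP to the grasp point, in m); z points along the fingers, y is the line along which they close (so a half turn about z gives the same grasp; the last joint's range is limited). The gripper opens to 92 mm and grips with 3 to 60 N. Pads are 19 mm wide; open, the fingers measure 130 mm over their backs; the gripper's body (75 mm by 190 mm) begins 47 mm behind the grasp point.
Start: joints at [-1.361, 0.434, 0.025, 1.573, -0.012, 1.134, -0.075], TCP at [0.192, 0.595, 0.227] pointing down, gripper open.
Joint ranges: [-2.62, 2.62], [-0.44, 2.09], [-1.27, 1.32], [0.08, 2.57], [-1.32, 4.46], [0.12, 2], [-2.74, 2.74]. Speed limits (rad/s): [2.22, 2.22, 3.01, 3.01, 3.14, 3.14, 3.14].

### API

Orientations are given as a rotation vector (axis times angle).
In Python, from cell import arm gives the robot as it stands. The module is installed in compiled form; this text tells all that it offers.
- The arm moves only by the shell command python3 -m creep 'ROWS' [OPENING] [FORCE]. ROWS is JSON, a list of rows, each a list of 6 numbers: the shift along the tool's x, y, z scaled (see below), then the turn, a rotation vector about the tool's x, y, z scaled (see below). A call has 1 to 20 rows; each row shifts and turns the commanded pose from where the row before left it, along the tool's axes as they then stand; what a row does not reach is not made up. The controller multiplies each number of a shift by 0.4 m and each number of a turn by 120 degrees. A row lasts 1/12 s, in which the tool goes at most 41.7 mm and 7.16 degrees, less where a joint would pass 70% of its speed; a pose out of reach is approached as far as the arm can. A call with a number of a shift or a turn outside -1 to 1 is refused whole. A call with a gripper value outside its range is refused whole. OPENING is the closure, from -1 (fully open) to 1 (shut), set as the call begins (- or left out, the last holds). The fingers move at their own pace and stop on an object; FORCE is the grip in N (left out, the last holds). Time passes only in rows, so rows that do not move let the fingers close. It gives the time, the measured TCP pose, the force, the opening and the grip force at its end, in the units of the state.
- arm.observe(): the state, without advancing time (a new reading comes with each control period).
- arm.get_image(name): name is "scene" or "top"; returns a dict with "frame" (384x512x3 uint8, red, green, blue), "intrinsics" (3x3 intrinsics, pixels), "distortion" ([k1, k2, p1, p2, k3] as OpenCV has them; the pictures are not rectified), "rvec" (rotation vector, rad) and "tvec" (3), from world to camera coordinates, as OpenCV has them. Camera axes: x right, y down, z forward; pixel columns grow to the right and rows downward; lengths in m; the calibration is good to about 2 mm. A picture is of the moment at which its call begins. There is no depth.
- arm.sign_off(): hands the job in; it is judged then, once.
The state is a dict: "clock": time; "joints": joint angles; "dq": joint speeds; "joint_efforts": joint torques, N m; "position": TCP position; "ee_rot": TCP orientation; "force": force on the tool from outside, world axes, zero at the start; "ft_torque": the same for the moment, N m; "width": opening from 0.0 (shut) to 1.0 (fully open); "gripper_force": force on a finger pad.
Only numpy, scipy, OpenCV 4.12 (cv2) and the standard library are available. Lean on these libraries where they do the work, as an engineer would, in place of code of your own. Each camera call takes 0.05 s, during which the arm holds its last target. There are 200 camera calls.

## Working session

There is one attempt and no reset: what is moved stays moved. The work goes in short steps, Python scripts to look and compute and a shell command to move; the robot and the scene stay as the last step left them, time stands still between calls to the robot, and variables do not carry over. Pictures are saved under pics/ and viewed, at most 10 in all, crops included, and the job is handed in when it is done.

```bash
mkdir -p pics; cat > h.py <<'E'
import numpy as np, cv2
from cell import arm
def snap(n,f):
    d=arm.get_image(n); cv2.imwrite('pics/'+f+'.png',d['frame'][:,:,::-1])
    np.savez('pics/'+f+'.npz',**{k:np.array(v) for k,v in d.items()}); return d
def load(f): return np.load('pics/'+f+'.npz')
def ray(d,uv):
    K=np.array(d['intrinsics']);D=np.array(d['distortion'])
    R=cv2.Rodrigues(np.array(d['rvec']))[0];t=np.array(d['tvec']).reshape(3)
    p=cv2.undistortPoints(np.array(uv,float).reshape(-1,1,2),K,D).reshape(-1,2)
    return -R.T@t, np.c_[p,np.ones(len(p))]@R
def atz(d,uv,z):
    c,r=ray(d,uv); return c+r*((z-c[2])/r[:,2])[:,None]
def tri(d1,u1,d2,u2):
    c1,r1=ray(d1,u1);c2,r2=ray(d2,u2);o=[]
    for a,b in zip(r1,r2):
        s=np.linalg.lstsq(np.c_[a,-b],c2-c1,rcond=None)[0];o.append((c1+a*s[0]+c2+b*s[1])/2)
    return np.array(o)
def proj(d,P): return cv2.projectPoints(np.array(P,float).reshape(-1,3),d['rvec'],d['tvec'],d['intrinsics'],d['distortion'])[0].reshape(-1,2)
E
python3 - <<'E'
from h import *
for n in('scene','top'):
    d=snap(n,n+'0'); c,_=ray(d,[[256,192]]); print(n,c)
    cv2.imwrite('pics/%s0b.png'%n,cv2.resize(d['frame'][:,:,::-1],(800,600),interpolation=cv2.INTER_CUBIC))
o=arm.observe();print(o, arm.grip_point_offset)
E
```

```text
scene [0.93899593 0.53910319 0.84518554]
top [0.4098048  0.02894133 1.13883326]
{'clock': 0.1, 'joints': array([-1.36057559,  0.43515754,  0.02494644,  1.5740075 , -0.01156191,
        1.13398049, -0.07510371]), 'dq': array([ 0.00081953, -0.00130002, -0.00040459, -0.00257626, -0.00083162,
        0.00211467,  0.00140916]), 'joint_efforts': array([ 3.44177795e-03, -6.69125676e+01,  9.88301262e-01, -3.15142751e+01,
       -6.04212284e-02,  3.73909087e-02,  4.67902112e-05]), 'position': array([0.19224736, 0.59422097, 0.22601997]), 'ee_rot': array([-4.89416014e-01, -3.10316628e+00,  2.21021682e-03]), 'force': array([0.29131552, 0.51684459, 0.52191695]), 'ft_torque': array([-0.03013427,  0.043661  ,  0.00988497]), 'gripper_force': 0.0, 'width': 1.0011391212822374} 0.0188
```

View pics/scene0b.png

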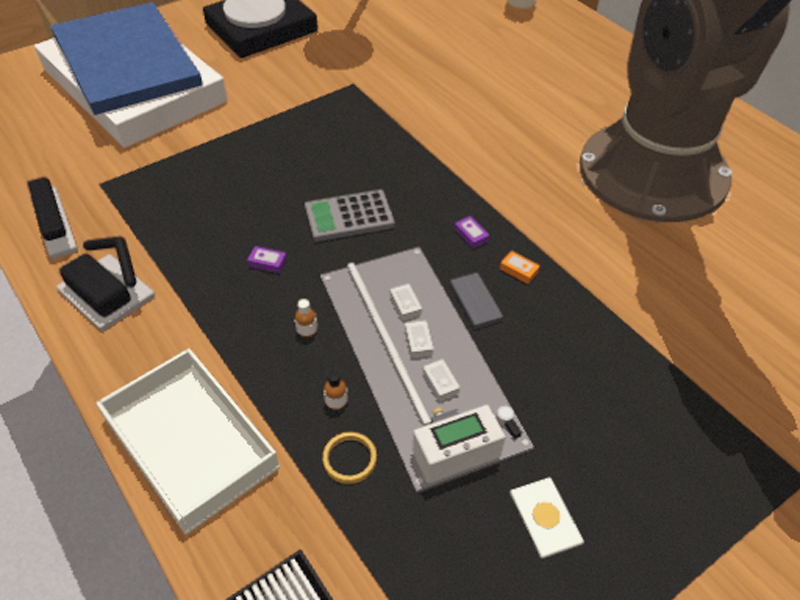

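View pics/top0b.png

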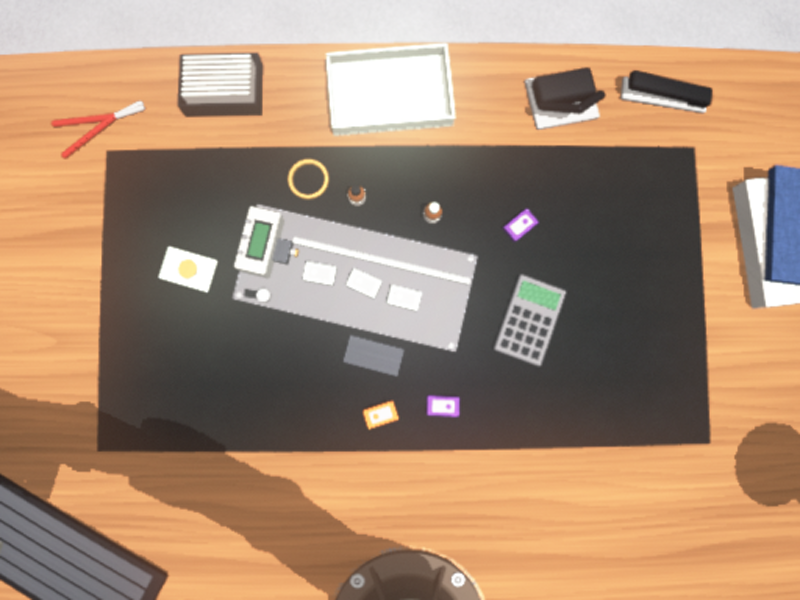

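The three silver bars lie on the plate: top view (enlarged) at about (320,273), (365,283) and (405,298), scene view at (440,378), (419,338) and (405,300). The lookalikes, orange at (381,414) and purple at (443,406) and (521,224), are off the rack and the wrong colour, so I leave them alone. Next I'll take enlarged crops to confirm this and read the corners.

```bash
python3 - <<'E'
from h import *
for f,(x,y,w,h) in {'top0':(145,125,168,105),'scene0':(200,150,160,120)}.items():
    im=cv2.imread(f'pics/{f}.png')[y:y+h,x:x+w]; s=800//w if f=='top0' else 5
    im=cv2.resize(im,None,fx=s,fy=s,interpolation=cv2.INTER_CUBIC)
    for i in range(0,w,20):cv2.line(im,(i*s,0),(i*s,6),(0,0,255),1);cv2.putText(im,str(x+i),(i*s,16),0,.35,(0,255,255),1)
    for i in range(0,h,20):cv2.line(im,(0,i*s),(6,i*s),(0,0,255),1);cv2.putText(im,str(y+i),(8,i*s+4),0,.35,(0,255,255),1)
    print(im.shape);cv2.imwrite(f'pics/{f}c.png',im)
E
```

```text
(420, 672, 3)
(600, 800, 3)
```

View pics/top0c.png

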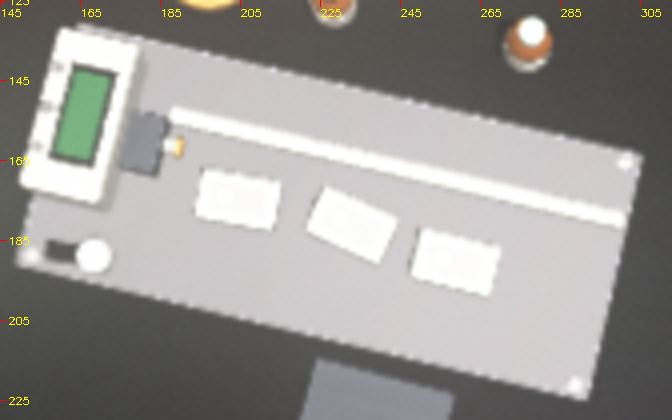

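View pics/scene0c.png

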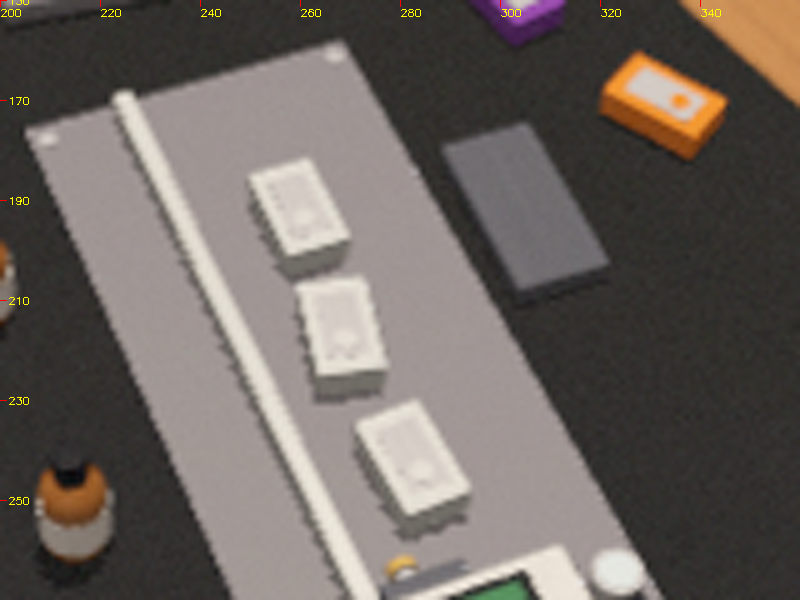

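Both crops confirm three silver bars in the lane, askew and clear of the fence, with the brass plunger tip at top-crop (180,147). Measuring now.

```bash
cat > m.py <<'E'
from h import *
T=load('top0');S=load('scene0')
tp=lambda a:(np.array(a,float)+.5)/4-.5+[145,125]
sc=lambda a:(np.array(a,float)+.5)/5-.5+[200,150]
if __name__=='__main__':
    pc=atz(T,tp([[641,155],[585,400],[15,263]]),.008); print('plate',pc.round(4))
    print('tri',tri(T,tp([[641,155],[585,400]]),S,sc([[27,130],[343,40]])).round(4))
    print('sides',np.linalg.norm(pc[0]-pc[1]),np.linalg.norm(pc[1]-pc[2]))
    v=(pc[2]-pc[1])[:2]; th=np.arctan2(-v[0],v[1])
    fe=atz(T,tp([[172,124],[624,226]]),.020);w=(fe[0]-fe[1])[:2];th2=np.arctan2(-w[0],w[1]); print('yaw',th,th2)
    th=(th+th2)/2
    R=np.array([[np.cos(th),-np.sin(th)],[np.sin(th),np.cos(th)]])
    loc=np.array([[.08,-.195],[-.08,-.195],[-.08,.175]])
    o=(pc[:,:2]-loc@R.T); print('orig',o.round(4)); o=o.mean(0)
    print('fence rackx',((fe[:,:2]-o)@R).round(4))
    print('stop/tip', ((atz(T,tp([[168,117],[157,176]]),.030)[:,:2]-o)@R).round(4),((atz(T,tp([[180,147]]),.02)[:,:2]-o)@R).round(4))
    tb={1:[(203,168),(281,180),(273,231),(195,215)],2:[(325,186),(397,218),(381,264),(306,230)],3:[(421,228),(500,243),(491,297),(411,276)]}
    sb={3:[(248,176),(308,158),(350,237),(288,258)],2:[(296,283),(365,275),(387,362),(315,376)],1:[(356,421),(416,401),(470,487),(405,516)]}
    for i in(1,2,3):
        s=[sb[i][k] for k in(3,0,1,2)]
        P=tri(T,tp(tb[i]),S,sc(s)); Q=atz(T,tp(tb[i]),.024)
        S_=atz(S,sc(s),.024)
        for n,X in(('T',Q),('S',S_)):
            L=(X[:,:2]-o)@R; a=L[0]+L[3]-L[1]-L[2]
            print(i,n,'z',P[:,2].round(3),'c',L.mean(0).round(4),'ang deg',np.degrees(np.arctan2(-a[0],a[1])).round(1),'len',(np.linalg.norm(a)/2).round(4),'corners',L.round(3).tolist())
    np.savez('rack.npz',o=o,th=th)
E
python3 m.py
```

```text
plate [[ 0.5905 -0.1176  0.008 ]
 [ 0.4363 -0.0791  0.008 ]
 [ 0.5256  0.2777  0.008 ]]
tri [[ 0.5904 -0.1175  0.0077]
 [ 0.4361 -0.0788  0.0086]]
sides 0.15885862930658454 0.36783153187235307
yaw -0.24515539448810114 -0.2334241181820814
orig [[0.559  0.0908]
 [0.5603 0.0913]
 [0.5618 0.0887]]
fence rackx [[ 0.0284  0.0965]
 [ 0.0301 -0.193 ]]
stop/tip [[ 0.0307  0.0982]
 [-0.0067  0.0959]] [[0.0154 0.088 ]]
1 T z [0.022 0.025 0.02  0.023] c [-0.0083  0.0445] ang deg 2.9 len 0.0493 corners [[0.005, 0.07], [0.009, 0.021], [-0.023, 0.018], [-0.024, 0.068]]
1 S z [0.022 0.025 0.02  0.023] c [-0.0084  0.0458] ang deg 1.8 len 0.0483 corners [[0.006, 0.071], [0.006, 0.022], [-0.021, 0.022], [-0.024, 0.068]]
2 T z [0.023 0.024 0.02  0.024] c [-0.0079 -0.0283] ang deg -11.1 len 0.05 corners [[0.012, -0.006], [0.002, -0.054], [-0.028, -0.051], [-0.018, -0.001]]
2 S z [0.023 0.024 0.02  0.024] c [-0.008  -0.0272] ang deg -12.7 len 0.0487 corners [[0.013, -0.006], [0.002, -0.054], [-0.028, -0.047], [-0.018, -0.001]]
3 T z [0.022 0.025 0.02  0.022] c [-0.0155 -0.0958] ang deg 0.3 len 0.0504 corners [[-0.0, -0.07], [0.002, -0.12], [-0.032, -0.122], [-0.031, -0.071]]
3 S z [0.022 0.025 0.02  0.022] c [-0.0159 -0.0937] ang deg -0.9 len 0.0496 corners [[-0.001, -0.068], [-0.002, -0.119], [-0.031, -0.119], [-0.03, -0.069]]
```

```bash
cat > g.py <<'E'
# usage: g.py x y z [mm in rack]  -> remaining shift in row units, after the remaining turn
import sys; from h import *
from scipy.spatial.transform import Rotation as Ro
k=np.load('rack.npz');o=k['o'];th=float(k['th'])
c,s=np.cos(th),np.sin(th); RR=np.array([[c,-s],[s,c]])
Rd=np.array([[-c,-s,0],[-s,c,0],[0,0,-1.]])   # tool x=-rack x, y=rack y, z down
st=arm.observe();p=st['position'];R=Ro.from_rotvec(st['ee_rot']).as_matrix()
print('clk',st['clock'],'rack',np.r_[(p[:2]-o)@RR,p[2]].round(4)*1000,'F rack',(st['force'][:2]@RR).round(2),st['force'][2].round(2),'w',st['width'],st['gripper_force'])
print('turn units',(np.degrees(Ro.from_matrix(R.T@Rd).as_rotvec())/120).round(4))
for a in sys.argv[1:]:
    q=np.array(eval(a))/1000.; d=np.r_[o+RR@q[:2],q[2]]-p
    print(a,'shift units (after turn)',(Rd.T@d/.4).round(4),'(now)',(R.T@d/.4).round(4))
E
python3 g.py '(-48,-95,150)'
```

```text
clk 0.1 rack [-477.   402.3  226. ] F rack [0.16 0.57] 0.52 w 1.0011391212822374 0.0
turn units [-0.0007  0.     -0.0351]
(-48,-95,150) shift units (after turn) [-1.0726 -1.2433  0.19  ] (now) [-1.1611 -1.1608  0.1919]
```

```bash
python3 -m creep '[[0,0,0,0,0,-0.0351],[-0.067,-0.078,0.005,0,0,0],[-0.067,-0.078,0.005,0,0,0],[-0.067,-0.078,0.005,0,0,0],[-0.067,-0.078,0.005,0,0,0],[-0.067,-0.078,0.005,0,0,0],[-0.067,-0.078,0.005,0,0,0],[-0.067,-0.078,0.005,0,0,0],[-0.067,-0.078,0.005,0,0,0],[-0.067,-0.078,0.005,0,0,0],[-0.067,-0.078,0.005,0,0,0],[-0.067,-0.078,0.005,0,0,0],[-0.067,-0.078,0.005,0,0,0],[-0.067,-0.078,0.005,0,0,0],[-0.067,-0.078,0.005,0,0,0],[-0.067,-0.078,0.005,0,0,0],[-0.067,-0.078,0.005,0,0,0],[0,0,0,0,0,0],[0,0,0,0,0,0]]' 1 20; python3 g.py '(-50,-95,12)'
```

```text
clock: 1.68
position: [0.4909, 0.0054, 0.1944]
ee_rot: [-0.383, -3.118, 0.002]
force: [0.5, 1.3, -0.0]
width: 0.013
gripper_force: 0.0
clk 1.6833 rack [-47.4 -98.9 194.4] F rack [0.17 1.35] -0.03 w 0.013049576039684888 0.0
turn units [-0.0005 -0.0001 -0.0026]
(-50,-95,12) shift units (after turn) [0.0066 0.0098 0.4559] (now) [0.0066 0.0102 0.4559]
```

```bash
python3 -m creep '[[0.0066,0.01,0,0,0,-0.0026],[0,0,0.075,0,0,0],[0,0,0.075,0,0,0],[0,0,0.075,0,0,0],[0,0,0.075,0,0,0],[0,0,0.075,0,0,0],[0,0,0.05,0,0,0],[0,0,0.03,0,0,0],[0,0,0,0,0,0],[0,0,0,0,0,0]]'; python3 g.py '(-24,-95,12)'; python3 - <<'E'
from h import *
a=snap('top','top1')['frame'][125:230,145:313,::-1];b=snap('scene','scene1')['frame'][150:270,200:360,::-1]
a=cv2.resize(a,None,fx=2.4,fy=2.4,interpolation=2);b=cv2.resize(b,None,fx=2.4,fy=2.4,interpolation=2)
im=np.zeros((288,792,3),np.uint8);im[:a.shape[0],:a.shape[1]]=a;im[:b.shape[0],404:404+b.shape[1]]=b
cv2.imwrite('pics/v1.png',im)
E
```

```text
clock: 2.52
position: [0.4881, 0.0143, 0.0125]
ee_rot: [-0.362, -3.119, -0.001]
force: [-0.8, 0.3, -0.5]
width: 0.004
gripper_force: 0.0
clk 2.5167 rack [-52.2 -91.   12.5] F rack [-0.83  0.09] -0.47 w 0.0038725416664319163 0.0
turn units [ 0.0001 -0.0009  0.0038]
(-24,-95,12) shift units (after turn) [-0.0705 -0.0101  0.0014] (now) [-0.0704 -0.0107  0.0012]
```

View pics/v1.png

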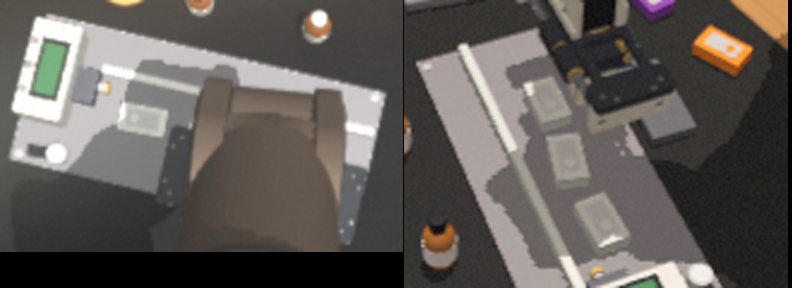

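The picture shows the closed fingers in front of bar3 (scene half, about (590,120)), and all bars untouched. Pushing bar3 toward the fence.

```bash
python3 -m creep '[[0,-0.01,0,0,0,0.0038],[-0.015,0,0,0,0,0],[-0.015,0,0,0,0,0],[-0.012,0,0,0,0,0],[-0.012,0,0,0,0,0],[-0.012,0,0,0,0,0],[-0.012,0,0,0,0,0],[-0.01,0,0,0,0,0],[0,0,0,0,0,0],[0,0,0,0,0,0]]'; python3 g.py '(-9,-95,12)'
```

```text
clock: 3.45
position: [0.523, 0.0, 0.0127]
ee_rot: [0.379, 3.117, -0.0]
force: [0.5, 0.0, 1.4]
width: 0.007
gripper_force: 0.0
clk 3.45 rack [-14.9 -96.6  12.7] F rack [0.45 0.14] 1.36 w 0.006518556064643128 0.0
turn units [ 0.      0.0005 -0.0014]
(-9,-95,12) shift units (after turn) [-0.0148  0.0039  0.0018] (now) [-0.0147  0.004   0.0018]
```

```bash
python3 -m creep '[[-0.004,0,0,0,0,0],[-0.004,0,0,0,0,0],[0,0,0,0,0,0],[0,0,0,0,0,0]]'; python3 g.py '(-9,-95,12)'
```

```text
clock: 3.78
position: [0.5253, -0.0005, 0.0127]
ee_rot: [-0.379, -3.119, -0.0]
force: [-0.3, 0.7, -0.3]
width: 0.004
gripper_force: 0.4
clk 3.7833 rack [-12.5 -96.6  12.7] F rack [-0.48  0.63] -0.27 w 0.004239012364262247 0.4374452820047736
turn units [ 0.     -0.     -0.0012]
(-9,-95,12) shift units (after turn) [-0.0089  0.0039  0.0017] (now) [-0.0089  0.0039  0.0017]
```

```bash
python3 -m creep '[[-0.004,0,0,0,0,0],[-0.004,0,0,0,0,0],[0,0,0,0,0,0],[0,0,0,0,0,0]]'; python3 g.py; python3 -m creep '[[-0.004,0,0,0,0,0],[-0.004,0,0,0,0,0],[0,0,0,0,0,0],[0,0,0,0,0,0]]'; python3 g.py
```

```text
clock: 4.12
position: [0.528, -0.0011, 0.0126]
ee_rot: [-0.379, -3.118, -0.0]
force: [-3.8, 0.7, 1.3]
width: 0.003
gripper_force: 1.8
clk 4.1167 rack [ -9.8 -96.5  12.6] F rack [-3.82 -0.24] 1.32 w 0.002620079350030058 1.8028547801077366
turn units [ 0.     -0.0004 -0.0012]
clock: 4.45
position: [0.528, -0.0012, 0.0123]
ee_rot: [-0.377, -3.112, -0.001]
force: [-13.0, 3.8, 9.6]
width: 0.006
gripper_force: 6.4
clk 4.45 rack [ -9.7 -96.6  12.3] F rack [-13.53   0.64] 9.63 w 0.006220539590029792 6.432154476642609
turn units [-0.0002 -0.0031 -0.001 ]
```

Bar3 met the fence at TCP x = -9.8 mm, against -9.5 expected. Backing out and moving to bar2.

```bash
python3 -m creep '[[0.05,0,0,0,0,0],[0.055,0,0,0,0,0],[0,0.085,0,0,0,0],[0,0.085,0,0,0,0],[0,0,0,0,0,0],[0,0,0,0,0,0]]'; python3 g.py '(-17,-28,12)'
```

```text
clock: 4.95
position: [0.5085, 0.0765, 0.013]
ee_rot: [0.372, 3.117, 0.002]
force: [0.2, -0.9, -0.1]
width: -0.0
gripper_force: 0.0
clk 4.95 rack [-47.1 -25.7  13. ] F rack [ 0.39 -0.81] -0.13 w -0.0003187756034328864 0.0
turn units [0.0007 0.0011 0.0008]
(-17,-28,12) shift units (after turn) [-0.0751 -0.0057  0.0024] (now) [-0.0751 -0.0058  0.0026]
```

```bash
python3 -m creep '[[-0.01,-0.004,0.001,0,0,0],[-0.01,0,0,0,0,0],[-0.01,0,0,0,0,0],[-0.008,0,0,0,0,0],[-0.008,0,0,0,0,0],[-0.008,0,0,0,0,0],[-0.008,0,0,0,0,0],[-0.008,0,0,0,0,0],[-0.005,0,0,0,0,0],[0,0,0,0,0,0],[0,0,0,0,0,0]]'; python3 g.py;  python3 -m creep '[[-0.004,0,0,0,0,0],[-0.004,0,0,0,0,0],[-0.004,0,0,0,0,0],[-0.004,0,0,0,0,0],[0,0,0,0,0,0],[0,0,0,0,0,0]]'; python3 g.py
```

```text
clock: 5.87
position: [0.5363, 0.0653, 0.0124]
ee_rot: [0.379, 3.118, 0.0]
force: [-0.5, -0.7, -0.1]
width: 0.006
gripper_force: 0.0
clk 5.8667 rack [-17.5 -30.   12.4] F rack [-0.37 -0.79] -0.06 w 0.006354972290621975 0.0
turn units [ 0.0001  0.0004 -0.0013]
clock: 6.37
position: [0.5424, 0.0637, 0.0123]
ee_rot: [0.379, 3.118, 0.0]
force: [-0.7, 0.3, -1.0]
width: 0.005
gripper_force: 0.3
clk 6.3667 rack [-11.1 -30.1  12.3] F rack [-0.74  0.17] -0.96 w 0.004759618790120883 0.30669283121824265
turn units [ 0.0001  0.0003 -0.0013]
```

```bash
python3 -m creep '[[-0.005,0,0,0,0,0],[-0.005,0,0,0,0,0],[0,0,0,0,0,0],[0,0,0,0,0,0]]'; python3 g.py;  python3 -m creep '[[-0.002,0,0,0,0,0],[0,0,0,0,0,0],[0,0,0,0,0,0]]'; python3 g.py; python3 -m creep '[[0.04,0,0,0,0,0],[0.065,0,0,0,0,0],[0,0.093,0,0,0,0],[0,0.093,0,0,0,0],[0,0,0,0,0,0],[0,0,0,0,0,0]]'; python3 g.py '(-17,45,12)'
```

```text
clock: 6.7
position: [0.544, 0.0633, 0.012]
ee_rot: [-0.378, -3.115, -0.0]
force: [-6.2, 2.3, 5.5]
width: 0.003
gripper_force: 3.9
clk 6.7 rack [ -9.5 -30.1  12. ] F rack [-6.55  0.75] 5.51 w 0.002726853820146225 3.8652344048023224
turn units [-0.0002 -0.0018 -0.0009]
clock: 6.95
position: [0.544, 0.0633, 0.012]
ee_rot: [-0.377, -3.114, -0.0]
force: [-8.9, 2.8, 8.1]
width: -0.0
gripper_force: 5.0
clk 6.95 rack [ -9.5 -30.2  12. ] F rack [-9.27  0.57] 8.08 w -3.3502341081345614e-05 5.027809292078018
turn units [-0.0002 -0.0024 -0.0009]
clock: 7.45
position: [0.5248, 0.1479, 0.0125]
ee_rot: [0.372, 3.118, 0.002]
force: [-0.3, -0.6, -0.2]
width: 0.003
gripper_force: 0.0
clk 7.45 rack [-48.2  47.5  12.5] F rack [-0.11 -0.66] -0.2 w 0.0027799538585450115 0.0
turn units [0.0008 0.0008 0.0009]
(-17,45,12) shift units (after turn) [-0.078  -0.0062  0.0012] (now) [-0.078  -0.0063  0.0013]
```

```bash
python3 -m creep '[[-0.01,-0.002,0,0,0,0],[-0.01,0,0,0,0,0],[-0.01,0,0,0,0,0],[-0.008,0,0,0,0,0],[-0.008,0,0,0,0,0],[-0.008,0,0,0,0,0],[-0.008,0,0,0,0,0],[-0.008,0,0,0,0,0],[-0.008,0,0,0,0,0],[-0.006,0,0,0,0,0],[-0.005,0,0,0,0,0],[-0.005,0,0,0,0,0],[0,0,0,0,0,0],[0,0,0,0,0,0]]'; python3 g.py;  python3 -m creep '[[-0.004,0,0,0,0,0],[-0.004,0,0,0,0,0],[-0.004,0,0,0,0,0],[0,0,0,0,0,0],[0,0,0,0,0,0]]'; python3 g.py
```

```text
clock: 8.62
position: [0.5605, 0.1351, 0.0125]
ee_rot: [0.379, 3.118, 0.0]
force: [0.2, -0.5, 0.0]
width: 0.006
gripper_force: 0.0
clk 8.6167 rack [-10.5  43.5  12.5] F rack [ 0.35 -0.47] 0.04 w 0.006421895930446882 0.0
turn units [ 0.0001  0.0004 -0.0013]
clock: 9.03
position: [0.5617, 0.1348, 0.012]
ee_rot: [-0.377, -3.113, -0.0]
force: [-9.6, 2.5, 7.0]
width: 0.005
gripper_force: 5.1
clk 9.0333 rack [-9.2 43.6 12. ] F rack [-9.94  0.12] 6.97 w 0.004871286303247857 5.065811052918434
turn units [-0.0003 -0.0026 -0.0007]
```

```bash
python3 -m creep '[[0.04,0,0,0,0,0],[0.09,0,0,0,0,0],[0,-0.084,-0.02,0,0,0],[0,-0.084,-0.02,0,0,0],[0,-0.084,0,0,0,0],[0,-0.084,0,0,0,0],[0,-0.084,0,0,0,0],[0,-0.084,0,0,0,0],[0,0,0,0,0,0],[0,0,0,0,0,0]]'; python3 g.py '(15,-158,12)'; python3 - <<'E'
from h import *
a=snap('top','top2')['frame'][125:230,145:313,::-1];b=snap('scene','scene2')['frame'][155:275,225:325,::-1]
a=cv2.resize(a,None,fx=3,fy=3,interpolation=2);b=cv2.resize(b,None,fx=2.8,fy=2.8,interpolation=2)
im=np.zeros((340,800,3),np.uint8);im[:a.shape[0],:a.shape[1]]=a;im[:b.shape[0],510:510+b.shape[1]]=b
cv2.imwrite('pics/v2.png',im)
E
```

```text
clock: 9.87
position: [0.4659, -0.0516, 0.0286]
ee_rot: [0.386, 3.117, -0.001]
force: [-0.3, 0.4, 0.1]
width: 0.004
gripper_force: 0.0
clk 9.8667 rack [ -58.2 -160.3   28.6] F rack [-0.35  0.32] 0.11 w 0.0035247353254091035 0.0
turn units [-0.0002  0.0004 -0.0035]
(15,-158,12) shift units (after turn) [-0.1829  0.0057  0.0416] (now) [-0.1828  0.0071  0.0418]
```

View pics/v2.png

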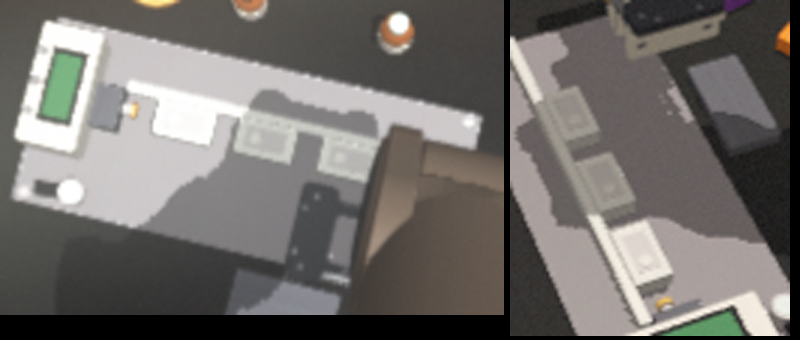

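The picture shows the three bars flush in a row along the fence (top half about (185,120), (265,138) and (348,157)). The brass tip is still out and clear of bar1. Moving to the open end now.

```bash
python3 -m creep '[[-0.09,0.003,0,0,0,0],[-0.09,0.003,0,0,0,0],[0,0,0.02,0,0,0],[0,0,0.021,0,0,0],[0,0,0,0,0,0],[0,0,0,0,0,0]]'; python3 g.py '(15,-139,12)' '(15,-75,12)'
```

```text
clock: 10.47
position: [0.5347, -0.063, 0.011]
ee_rot: [-0.376, -3.116, -0.0]
force: [-0.5, 0.1, 0.6]
width: 0.005
gripper_force: 0.0
clk 10.4667 rack [  11.4 -155.    11. ] F rack [-0.54 -0.01] 0.62 w 0.004919511112913103 0.0
turn units [-0.0001 -0.0014 -0.0005]
(15,-139,12) shift units (after turn) [-0.009   0.04   -0.0024] (now) [-0.0089  0.04   -0.0024]
(15,-75,12) shift units (after turn) [-0.009   0.2    -0.0024] (now) [-0.0087  0.2    -0.0024]
```

```bash
python3 -m creep '[[-0.008,0.015,-0.002,0,0,0],[0,0.01,0,0,0,0],[0,0.01,0,0,0,0],[0,0.01,0,0,0,0],[0,0.01,0,0,0,0],[0,0.01,0,0,0,0],[0,0.01,0,0,0,0],[0,0.01,0,0,0,0],[0,0.01,0,0,0,0],[0,0.01,0,0,0,0],[0,0.01,0,0,0,0],[0,0.01,0,0,0,0],[0,0.01,0,0,0,0],[0,0.01,0,0,0,0],[0,0.005,0,0,0,0],[0,0,0,0,0,0],[0,0,0,0,0,0]]'; python3 g.py '(15,-82,12)' '(15,-69,12)'
```

```text
clock: 11.88
position: [0.5539, -0.0066, 0.0128]
ee_rot: [0.379, 3.119, -0.0]
force: [-1.5, -3.3, 3.9]
width: 0.008
gripper_force: 2.7
clk 11.8833 rack [ 16.7 -95.7  12.8] F rack [-0.66 -3.54] 3.93 w 0.0077288946108447585 2.666807435452938
turn units [-0.      0.     -0.0012]
(15,-82,12) shift units (after turn) [0.0043 0.0343 0.002 ] (now) [0.0043 0.0342 0.0019]
(15,-69,12) shift units (after turn) [0.0043 0.0668 0.002 ] (now) [0.0044 0.0667 0.0019]
```

```bash
python3 -m creep '[[0.002,0.007,0,0,0,0],[0,0.007,0,0,0,0],[0,0.007,0,0,0,0],[0,0.007,0,0,0,0],[0,0,0,0,0,0],[0,0,0,0,0,0]]'; python3 g.py; python3 -m creep '[[0,0.006,0,0,0,0],[0,0.006,0,0,0,0],[0,0.006,0,0,0,0],[0,0,0,0,0,0],[0,0,0,0,0,0]]'; python3 g.py '(15,-69,12)'
```

```text
clock: 12.38
position: [0.5559, 0.004, 0.0128]
ee_rot: [0.38, 3.118, -0.001]
force: [-1.1, -4.7, 3.9]
width: 0.004
gripper_force: 3.0
clk 12.3833 rack [ 16.2 -84.9  12.8] F rack [ 0.03 -4.8 ] 3.93 w 0.004399282366036907 3.023240379989147
turn units [-0.0002  0.0002 -0.0014]
clock: 12.8
position: [0.5576, 0.0109, 0.0128]
ee_rot: [0.38, 3.118, -0.001]
force: [-2.3, -5.1, 4.6]
width: 0.005
gripper_force: 3.3
clk 12.8 rack [ 16.2 -77.8  12.8] F rack [-0.99 -5.47] 4.64 w 0.004597212784347207 3.2519322261214256
turn units [-0.0002  0.0002 -0.0015]
(15,-69,12) shift units (after turn) [0.0029 0.0221 0.002 ] (now) [0.003  0.0221 0.002 ]
```

```bash
for i in 1; do python3 -m creep '[[0,0.006,0,0,0,0],[0,0.006,0,0,0,0],[0,0,0,0,0,0],[0,0,0,0,0,0]]'; done; python3 g.py; python3 -m creep '[[0,0.006,0,0,0,0],[0,0.004,0,0,0,0],[0,0,0,0,0,0],[0,0,0,0,0,0]]'; python3 g.py '(15,-69,12)'
```

```text
clock: 13.13
position: [0.5583, 0.0137, 0.0128]
ee_rot: [-0.382, -3.118, 0.003]
force: [-2.6, -9.7, 5.3]
width: 0.007
gripper_force: 5.6
clk 13.1333 rack [ 16.2 -74.9  12.8] F rack [ -0.26 -10.05] 5.32 w 0.006571899792564977 5.578259825706482
turn units [-0.0011  0.     -0.0022]
clock: 13.47
position: [0.5591, 0.0168, 0.0127]
ee_rot: [-0.383, -3.118, 0.005]
force: [-2.3, -12.3, 6.6]
width: 0.009
gripper_force: 6.6
clk 13.4667 rack [ 16.2 -71.7  12.7] F rack [  0.65 -12.51] 6.64 w 0.00895404231699676 6.588608846068382
turn units [-0.0014 -0.     -0.0025]
(15,-69,12) shift units (after turn) [0.0029 0.0068 0.0019] (now) [0.003  0.0068 0.0018]
```

```bash
python3 -m creep '[[0,0.006,0,0,0,0],[0,0.004,0,0,0,0],[0,0,0,0,0,0],[0,0,0,0,0,0]]'>/dev/null; python3 g.py; python3 -m creep '[[0,0.006,0,0,0,0],[0,0.004,0,0,0,0],[0,0,0,0,0,0],[0,0,0,0,0,0]]'>/dev/null; python3 g.py '(15,-69,12)'
```

```text
clk 13.8 rack [ 16.2 -68.3  12.8] F rack [  0.55 -14.89] 6.92 w 0.005859856013942109 7.354559674859047
turn units [-0.0017 -0.0001 -0.0027]
clk 14.1333 rack [ 16.2 -65.3  12.7] F rack [ -0.07 -17.1 ] 7.53 w 0.007260140953954738 8.507591933012009
turn units [-0.0021 -0.0001 -0.0031]
(15,-69,12) shift units (after turn) [ 0.003  -0.0093  0.0018] (now) [ 0.0029 -0.0094  0.0019]
```

```bash
python3 -m creep '[[0,0.003,0,0,0,0],[0,0.003,0,0,0,0],[0,0,0,0,0,0],[0,0,0,0,0,0]]'>/dev/null; python3 g.py; python3 -m creep '[[0,0.003,0,0,0,0],[0,0.003,0,0,0,0],[0,0,0,0,0,0],[0,0,0,0,0,0]]'>/dev/null; python3 g.py
```

```text
clk 14.4667 rack [ 16.2 -65.1  12.7] F rack [ -0.74 -23.39] 9.23 w 0.0029305265228609886 11.360063552856445
turn units [-0.0032 -0.0003 -0.0039]
clk 14.8 rack [ 16.2 -64.9  12.7] F rack [ -0.81 -29.67] 10.86 w 0.004251060107137129 14.234828352928162
turn units [-0.0042 -0.0005 -0.0048]
```

The advance stopped at y = -65 mm while the force rose sharply, about 12 N above spring and friction, so bar1 is on the stop. Holding and checking.

```bash
python3 -m creep '[[0,0,0,0,0,0],[0,0,0,0,0,0],[0,0,0,0,0,0],[0,0,0,0,0,0],[0,0,0,0,0,0],[0,0,0,0,0,0],[0,0,0,0,0,0],[0,0,0,0,0,0],[0,0,0,0,0,0],[0,0,0,0,0,0]]'>/dev/null; python3 g.py; python3 - <<'E'
from h import *
a=snap('top','top3')['frame'][125:230,145:295,::-1];b=snap('scene','scene3')['frame'][170:270,225:325,::-1]
a=cv2.resize(a,None,fx=2.6,fy=2.6,interpolation=2);b=cv2.resize(b,None,fx=4,fy=4,interpolation=2)
im=np.zeros((400,800,3),np.uint8);im[:a.shape[0],:a.shape[1]]=a;im[:,400:]=b
cv2.imwrite('pics/v3.png',im)
E
```

```text
clk 15.6333 rack [ 16.2 -65.   12.7] F rack [ -0.67 -28.95] 11.27 w 0.0057216652258334985 14.209193140268326
turn units [-0.0042 -0.0005 -0.0048]
```

View pics/v3.png

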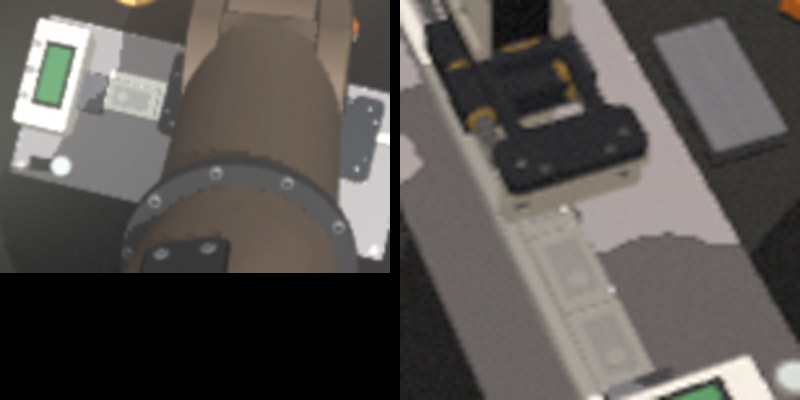

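Bar1 sits against the stop with the plunger hidden (scene half, about (610,375)). Bar2 is tight behind it, flush with the fence, and the gripper covers bar3 while pressing about 29 N in total. Handing in.

```bash
python3 -c "
from cell import arm
print(arm.sign_off())"
```

```text
the job is handed in; nothing more can be done
None
```

I handed the job in with the three bars flush along the fence and the row held against the hard stop at about 29 N total push, roughly 12 N of it on the stop; bar3 was under the gripper in the last picture, and the hand-in reported no verdict.

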